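# Close the polishing barrel: seat the sealing disk, then screw down the clamp ring

### The job

Close the grey polishing barrel: first set the loose metal disk, knob up, into the barrel's mouth and let go, then put the dark hexagonal ring over it and screw it clockwise until it stops and clamps the disk firmly. Feel for the start of the thread, never force anything, and leave the bit block, the glue bottle and the bead jar where they are.

Things in the scene. Friction and masses are not known exactly. Their poses are not given: they have to be found in the camera images.
- barrel: Upright grey barrel, 84 mm in diameter and 79 mm high, fixed in a wooden bench block 130 mm square, 22 mm high. Origin on its axis at bench height, z up. On its top stands a white threaded neck, 40 mm outside diameter, from 79 mm up to the rim at 110 mm. The neck does not turn in use, but it was fitted at an unknown angle of up to 0.5 rad either way from the barrel's axes.
- mouth (a point): Centre of the barrel's mouth at rim height, 110 mm above the bench; axes as the barrel's. A round hole 35 mm in diameter, wall 2.5 mm thick. The disk's seat, a spring-backed rubber seal ring, lies 4 mm below the rim.
- thread (a point): Point on the neck's axis 10 mm below the rim; axes as the barrel's. Three thread ramps 120 deg apart reach out to 49 mm diameter, tops 1.5 to 5.5 mm below the rim. Between them are gaps 40 deg wide, nominally centred on the barrel's +x axis and +-120 deg (give or take the 0.5 rad). From each gap a ramp runs 80 deg clockwise seen from above, its underside falling 4 mm, to a solid stop at its low end.
- seat (a joint): How far the spring-backed seat in the mouth is pressed down, in m: 0 when free, about 0.0027 when the ring is fully screwed down, 0.0045 at its limit. It takes about 2 N to start it and 2.4 N more for each mm.
- disk: Loose round metal disk, 33 mm in diameter and 7.5 mm thick, lower edge bevelled 2 mm, with a round knob 14 mm in diameter and 16.5 mm high on the middle of its top (24 mm high in all). Mass about 50 g. Origin at the centre of its underside, z up; it lies on the bench knob up. Seated in the mouth (radial play 1 mm) its underside lies 4 mm below the rim and its knob stands up.
- ring: Loose dark grey plastic clamp ring, about 60 g, hexagonal, 62 mm across flats, 24 mm high, lying right way up. Origin at the centre of its underside, z up; flats face its +x axis and every 60 deg. Top 4 mm thick with a 26 mm opening for the knob, over a bore 52 mm wide. Its underside lies 10 to 14 mm below the rim on the ramps, 16.5 mm dropped into the gaps onto the disk, about 19.2 mm screwed home.
- lugs (a point): On the ring's axis 8.8 mm above its underside, level with the undersides of its three inner lugs (32 deg wide, 3 mm thick, reaching in to 43 mm diameter) at the ring's +x axis and +-120 deg; a bar on the top marks each. Resting on the ramps and turned anticlockwise it climbs up to 4 mm, then drops 3 to 7 mm into the gaps and meets a stop. Clockwise it then screws 74 to 82 deg to the final stop.
- bitblock: Bystander: wooden block 90 x 150 x 35 mm with grinding bits standing in it, origin under its centre. Leave it alone.
- gluebottle: Bystander: white bottle, 52 mm in diameter and 130 mm high, origin under its centre. Leave it alone.
- beadjar: Bystander: glass jar, 60 mm in diameter and 70 mm high, origin under its centre. Leave it alone.
There are look-alikes about, which are no part of the job. Of the things that look like the ring, take the one that is farthest to the robot's left at the start.

How it is judged:
By the outcome, as a careful person would: the job done as asked, in the order asked, and still so for the second after the job is handed in, with the robot touching nothing.
It also fails if it takes over 72 s, if anything falls off the work surface, if the arm or the gripper's body presses on something with over 40 N, if the wrist force passes 120 N, or if a joint passes its speed limit or range.

### The arm

A 6-joint arm with a two-finger parallel gripper is mounted at the origin on the work surface. World frame = base frame: x ahead of the robot, y to its left, z up, the work surface at z = 0. Lengths are in m, angles in rad, forces in N, time in s.
With the tool pointing down it reaches from about 0.275 to 0.825 m from the base axis. Payload 4.9 kg.
Tool frame: the origin (TCP) lies midway between the tips of the shut fingers; the grasp point (between the pads) lies 19 mm behind it; z points along the fingers, y is the direction in which the jaws open and shut (so a half turn about z gives the same grasp; the last joint's range is limited). The gripper opens to 85 mm and grips with 20 to 120 N. Pads are 22 mm wide; open, the fingers measure 114 mm over their backs; the gripper's body (76 mm by 85 mm) begins 54 mm behind the grasp point. The pads swing forward as they close: fully open they stand 13 mm farther back than shut.
Start: joints at [-1.337, 0.326, -0.193, 1.052, 0, 1.437], TCP at [0.198, -0.513, 0.231] pointing down, gripper open.
Joint ranges: [-2.65, 2.65], [-0.97, 1.79], [-1.3, 1.35], [-1.93, 2.1], [-1.47, 1.37], [-3.14, 3.14]. Speed limits (rad/s): [2.57, 2.57, 3.14, 3.14, 3.14, 3.14].

### API

Orientations are given as a unit quaternion [x, y, z, w].
In Python, from workcell import ctrl gives the robot as it stands. The module is installed in compiled form; this text tells all that it offers.
- The arm moves only by the tool play_rows, never from a script. Its argument "series" is a list of rows, each a list of 5 numbers: the shift along the tool's x, y, z in m, then the turn about the tool's z in degrees, then the finger opening in m, from 0 to 0.0854. A call has 1 to 20 rows; each row shifts and turns the commanded pose from where the row before left it, along the tool's axes as they then stand; what a row does not reach is not made up. A row lasts 1/8 s, in which the tool goes at most 62.5 mm and 10.7 degrees, less where a joint would pass 70% of its speed; a pose out of reach is approached as far as the arm can. A call is refused whole if a number of a shift passes 0.0625 or a number of a turn 10.7, either way. A call with a gripper value outside its range is refused whole. The fingers move at their own pace and stop on an object; the grip force is fixed at half the most. Time passes only in rows, so rows that do not move let the fingers close. It gives the time, the measured TCP pose, the force and the opening at its end, in the units of the state.
- ctrl.observe(): the state, without advancing time (a new reading comes with each control period).
- ctrl.snapshot(name): name is "side" or "top" or "wrist"; returns a dict with "frame" (420x560x3 uint8, blue, green, red), "depth" (420x560 float32, m along the optical axis (not along the pixel's ray), 0 where there is no reading), "intrinsics" (3x3 intrinsics, pixels), "distortion" ([k1, k2, p1, p2, k3] as OpenCV has them; the pictures are not rectified), "rvec" (rotation vector, rad) and "tvec" (3), from world to camera coordinates, as OpenCV has them; the wrist camera has in their place "tool_from_camera" (4x4, takes a point from camera to tool coordinates, whose origin is the TCP and whose axes are the flange's). Camera axes: x right, y down, z forward; pixel columns grow to the right and rows downward; lengths in m; the calibration is good to about 2 mm. A picture is of the moment at which its call begins: read the wrist's pose just before it.
- ctrl.hand_in(): hands the job in, once; it reports no verdict.
The state is a dict: "time_s": time; "q": joint angles; "qvel": joint speeds; "tau": joint torques, N m; "tool_pos": TCP position; "ee_rot": TCP orientation; "ft_force": force on the tool from outside, world axes, zero at the start; "moment": the same for the moment, N m; "width": finger opening in m.
Only numpy, scipy, OpenCV 4.12 (cv2) and the standard library are available. Lean on these libraries where they do the work, as an engineer would, in place of code of your own. Each camera call takes 0.05 s, during which the arm holds its last target.

## Working session

There is one attempt and no reset: what is moved stays moved. The work goes in short steps, Python scripts to look and compute and a tool call to move; the robot and the scene stay as the last step left them, time stands still between calls to the robot, and variables do not carry over. Pictures are saved under pics/ and viewed, and the job is handed in when it is done.

Besides the shell and the picture viewer there is one more tool, called after "Emit:" by a JSON object that holds its "op" and its "data", one argument or row to a line. play_rows: Moves the arm, as the interface text tells. Its arguments: {"type":"object","properties":{"series":{"type":"array","items":{"type":"array","items":{"type":"number"}}}},"required":["series"]}

```bash
mkdir -p pics
cat > h.py <<'E'
import numpy as np, cv2
from workcell import ctrl
from scipy.spatial.transform import Rotation as R
def save(name,fn):
    s=ctrl.snapshot(name); cv2.imwrite('pics/'+fn,s['frame']); np.savez('pics/'+fn+'.npz',**{k:np.array(v) for k,v in s.items()})
    return s
def ray(s,px):
    """world ray for static camera"""
    u=cv2.undistortPoints(np.array(px,float).reshape(-1,1,2),np.array(s['intrinsics']),np.array(s['distortion'])).reshape(-1,2)
    d=np.c_[u,np.ones(len(u))]
    if 'tool_from_camera' in s:
        T=np.array(s['tool_from_camera']); Rt=R.from_quat(s['ee_rot']).as_matrix()
        M=Rt@T[:3,:3]; o=Rt@T[:3,3]+np.array(s['tool_pos'])
    else:
        Rc=cv2.Rodrigues(np.array(s['rvec'],float))[0]; M=Rc.T; o=-Rc.T@np.array(s['tvec'],float).reshape(3)
    return o,d@M.T
def onplane(s,px,z):
    o,d=ray(s,px); return o+d*((z-o[2])/d[:,2])[:,None]
def cloud(s):
    h,w=s['depth'].shape
    g=np.stack(np.meshgrid(np.arange(w),np.arange(h)),-1).reshape(-1,2)
    o,d=ray(s,g); return (o+d*s['depth'].reshape(-1,1)).reshape(h,w,3)
def wrist(fn):
    st=ctrl.observe(); s=ctrl.snapshot('wrist'); s=dict(s); s['tool_pos']=st['tool_pos']; s['ee_rot']=st['ee_rot']
    cv2.imwrite('pics/'+fn,s['frame']); np.savez('pics/'+fn+'.npz',**{k:np.array(v) for k,v in s.items()}); return s
def load(fn): return dict(np.load('pics/'+fn+'.npz'))
E
python3 - <<'E'
from h import *
print(ctrl.observe())
for n in('top','side'):
    s=save(n,n+'0.png'); o,d=ray(s,[[280,210]]); print(n,o,d)
wrist('wrist0.png')
E
```

```text
{'time_s': 0.0, 'q': array([-1.33722744e+00,  3.26967043e-01, -1.93597473e-01,  1.05201511e+00,
        9.78842991e-06,  1.43659473e+00]), 'qvel': array([-0.00069765,  0.00044405, -0.00121691,  0.00112103,  0.00050113,
       -0.00053978]), 'tau': array([-1.16983789e-03, -4.43401623e+01,  2.62438434e+01,  1.55762618e-02,
       -7.49556534e-05,  3.96979090e-06]), 'tool_pos': array([ 0.19761804, -0.51263151,  0.23048408]), 'ee_rot': array([ 9.83140305e-01,  1.82850608e-01, -3.93939246e-05, -8.90790789e-04]), 'ft_force': array([-0.72421147,  1.0948814 , -0.36547552]), 'moment': array([ 0.03852655, -0.0528201 ,  0.01289249]), 'width': 0.08536478856610315}
top [ 0.38770068 -0.02417978  1.00195457] [[ 0.20063332 -0.01323203 -0.97964225]]
side [0.23060222 0.73794211 0.71640544] [[ 0.33320526 -0.75124371 -0.56978145]]
```

View pics/top0.png

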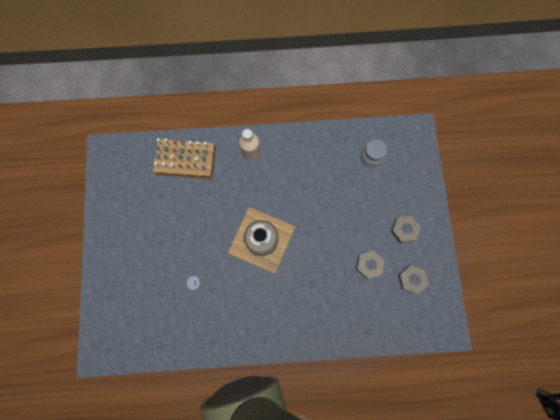

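View pics/side0.png

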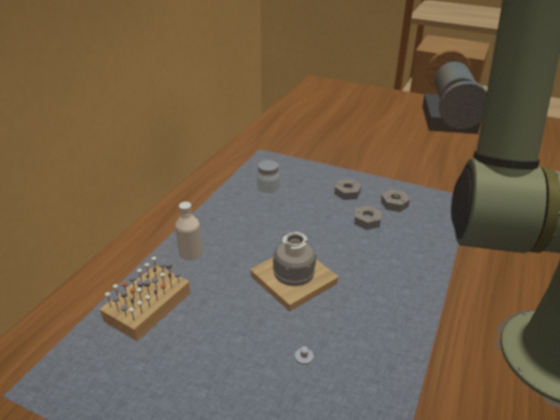

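View pics/wrist0.png

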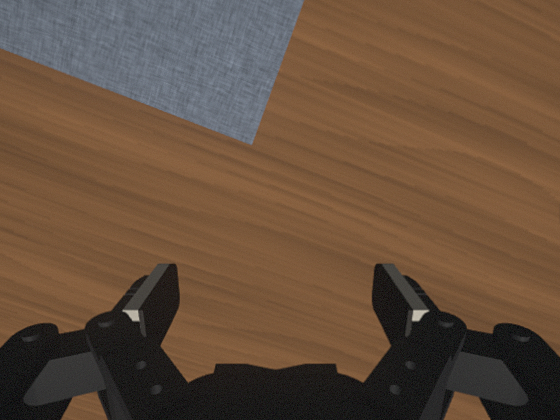

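The top view shows three look-alike rings at pixels (406,229), (371,265) and (414,280). The disk is at (193,283) and the barrel mouth at about (260,236). The bystanders lie along the far edge. Next I'll measure positions.

Run:
```python
from h import *
s=load('top0.png'); 
print(s['intrinsics'],s['distortion'])
for n,p,z in [('ringA',(406,229),.024),('ringB',(371,265),.024),('ringC',(414,280),.024),('disk',(193,283),.01),('mouth',(260,236),.11),('bit',(184,158),.035),('glue',(248,133),.13),('jar',(376,150),.07)]:
    print(n,onplane(s,[p],z)[0].round(4))
C=cloud(s); hz=C[...,2]
for p in [(371,265),(363,265),(193,283),(250,243)]: print(p,C[p[1],p[0]].round(4))
f=s['frame']
a=cv2.resize(f[205:300,330:450],None,fx=5,fy=5,interpolation=cv2.INTER_CUBIC)
b=cv2.resize(f[195:285,215:310],None,fx=6,fy=6,interpolation=cv2.INTER_CUBIC)
cv2.imwrite('pics/za.png',a);cv2.imwrite('pics/zb.png',b)
```

```text
[[389.3222145    0.         278.8276777 ]
 [  0.         389.3222145  205.75857256]
 [  0.           0.           1.        ]] [0.02128738 0.         0.         0.         0.        ]
ringA [ 0.5181 -0.3521  0.024 ]
ringB [ 0.4341 -0.2536  0.024 ]
ringC [ 0.3911 -0.3544  0.024 ]
disk [0.4195 0.1914 0.01  ]
mouth [0.5124 0.0138 0.11  ]
bit [0.7404 0.2035 0.035 ]
glue [0.7585 0.0279 0.13  ]
jar [ 0.7167 -0.2885  0.07  ]
(371, 265) [ 0.4353 -0.2595 -0.0013]
(363, 265) [ 0.4355 -0.2344  0.0212]
(193, 283) [0.4192 0.1888 0.022 ]
(250, 243) [0.5014 0.0397 0.08  ]
```

View pics/za.png

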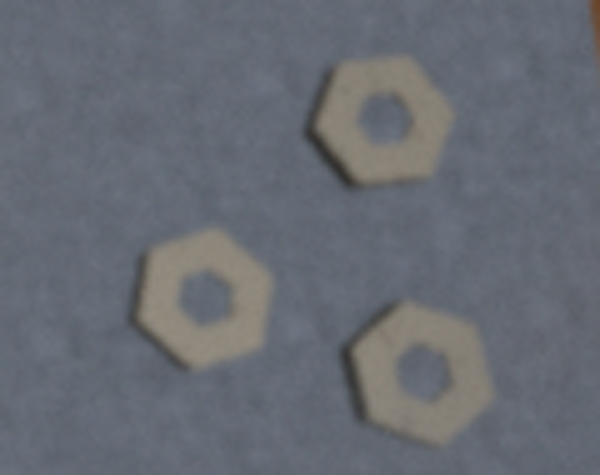

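View pics/zb.png

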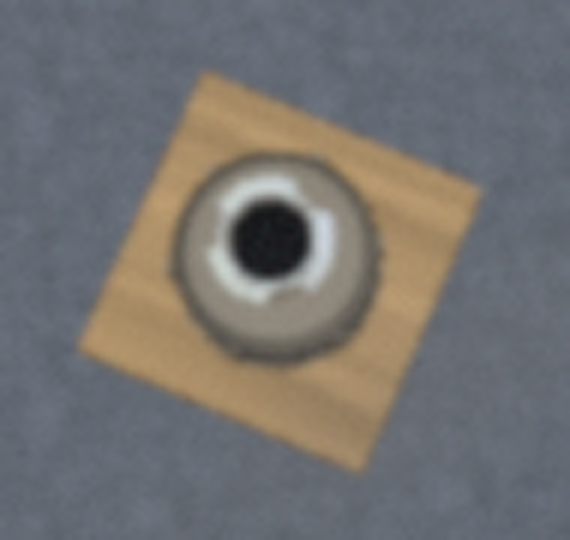

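```bash
cat >> h.py <<'E'
def delta(target,yaw=None):
    """print shift in present tool axes to reach world target"""
    st=ctrl.observe(); M=R.from_quat(st['ee_rot']).as_matrix()
    print('t',round(st['time_s'],2),'pos',np.round(st['tool_pos'],4),'w',round(st['width'],4),'q6',round(st['q'][5],3),'xdir deg',round(np.degrees(np.arctan2(M[1,0],M[0,0])),2))
    print('shift tool',np.round(M.T@(np.array(target)-st['tool_pos']),4))
E
python3 - <<'E'
from h import *
s=load('wrist0.png'); print(s['tool_from_camera'].round(4),s['intrinsics'].round(1))
delta([0.40,-0.25,0.25])
D=s['depth']; print(D[270:330:10,120:180:10].round(3))
E
```

```text
[[ 2.000e-04 -9.584e-01 -2.855e-01  7.240e-02]
 [ 1.000e+00 -1.000e-04  1.000e-03 -0.000e+00]
 [-1.000e-03 -2.855e-01  9.584e-01 -1.432e-01]
 [ 0.000e+00  0.000e+00  0.000e+00  1.000e+00]] [[329.9   0.  275.2]
 [  0.  329.9 207.3]
 [  0.    0.    1. ]]
t 0.15 pos [ 0.1977 -0.5128  0.2307] w 0.0852 q6 1.437 xdir deg 21.07
shift tool [ 0.2833 -0.1725 -0.019 ]
[[0.414 0.413 0.414 0.413 0.132 0.134]
 [0.417 0.418 0.132 0.125 0.124 0.132]
 [0.42  0.125 0.118 0.117 0.121 0.133]
 [0.118 0.111 0.112 0.111 0.122 0.133]
 [0.104 0.106 0.106 0.113 0.122 0.134]
 [0.098 0.099 0.107 0.    0.122 0.134]]
```

Emit:
{"op": "play_rows", "data": {
  "series": [
    [0.03,-0.016,0.006,0,0.085],
    [0.055,-0.03,0.014,0,0.085],
    [0.055,-0.03,0.016,0,0.085],
    [0.055,-0.03,0.016,0,0.085],
    [0.055,-0.03,0.016,0,0.085],
    [0.043,-0.021,0.012,0,0.085],
    [0,0,0,0,0.085],
    [0,0,0,0,0.085]
  ]
}}

```text
time_s: 1.15
tool_pos: [0.4094, -0.2676, 0.1532]
ee_rot: [0.983, 0.183, -0.0, 0.0]
ft_force: [0.8, -1.2, -0.6]
width: 0.0849
```

Run:
```python
from h import *
wrist('w1.png'); delta([0.415,-0.261,0.15])
```

```text
t 1.2 pos [ 0.4092 -0.2682  0.1534] w 0.0851 q6 2.044 xdir deg 21.02
shift tool [ 0.008  -0.0047  0.0034]
```

View pics/w1.png

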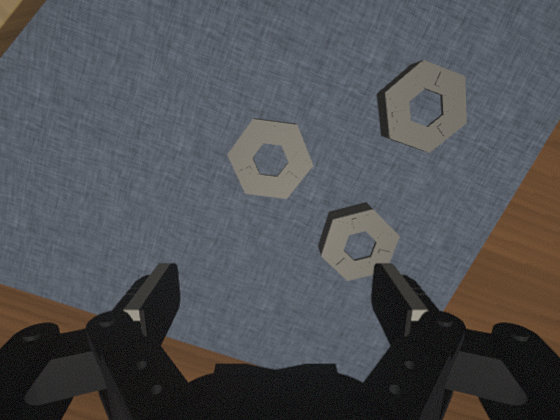

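Run:
```python
from h import *
s=load('w1.png'); f=s['frame'][105:215,215:330]
g=cv2.cvtColor(f,cv2.COLOR_BGR2GRAY)
g=cv2.resize(g,None,fx=5,fy=5,interpolation=cv2.INTER_CUBIC)
g=cv2.createCLAHE(3,(4,4)).apply(g)
cv2.imwrite('pics/z1.png',g)
hsv=cv2.cvtColor(s['frame'],cv2.COLOR_BGR2HSV)
print(s['frame'][135,255],s['frame'][158,270],s['frame'][100,200])
```

```text
[119 128 131] [109 102  95] [120 109 102]
```

View pics/z1.png

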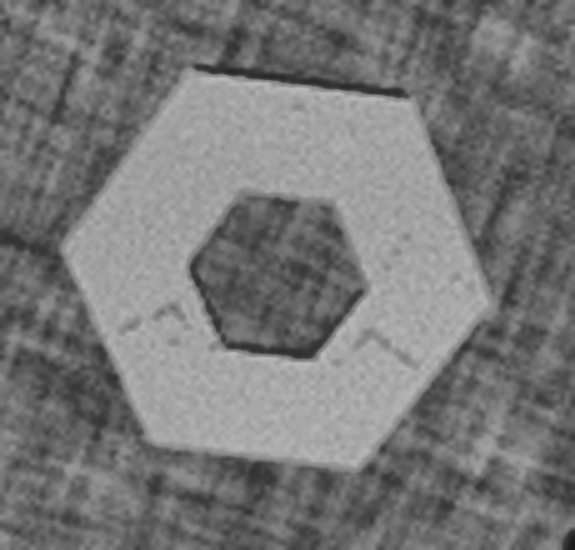

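The enlarged view shows bar shadows near the top, lower-left and lower-right flats of ring B, so those three flats carry the lugs. Next I'll measure its pose.

```bash
cat >> h.py <<'E'
def hexfit(s,z,cxy,box,show=False):
    f=s['frame'].astype(int); m=((f[...,2]-f[...,0])>3).astype(np.uint8)*255
    mm=np.zeros_like(m); x0,y0,x1,y1=box; mm[y0:y1,x0:x1]=m[y0:y1,x0:x1]
    mm=cv2.morphologyEx(mm,cv2.MORPH_CLOSE,np.ones((3,3))); mm=cv2.morphologyEx(mm,cv2.MORPH_OPEN,np.ones((3,3)))
    cs,h=cv2.findContours(mm,cv2.RETR_CCOMP,cv2.CHAIN_APPROX_NONE)
    i=max(range(len(cs)),key=lambda k:cv2.contourArea(cs[k])); c=cs[i]
    P=onplane(s,c.reshape(-1,2),z)[:,:2]
    from scipy.optimize import least_squares
    c0=P.mean(0)
    def res(p):
        d=P-p[:2]; a=p[2]+np.arange(6)*np.pi/3
        return (d@np.array([np.cos(a),np.sin(a)])).max(1)-p[3]
    best=min((least_squares(res,[*c0,a,.031],loss='soft_l1',f_scale=.0005) for a in np.radians([0,15,30,45])),key=lambda r:r.cost)
    p=best.x; print('hex centre',p[:2].round(4),'flat dir deg',(np.degrees(p[2])%60).round(2),'apothem',p[3].round(4),'rms',np.sqrt((res(p)**2).mean()).round(5))
    kids=[c2 for k,c2 in enumerate(cs) if h[0][k][3]==i and cv2.contourArea(c2)>100]
    for k in kids:
        Q=onplane(s,k.reshape(-1,2),z)[:,:2]; (cx,cy),r=cv2.minEnclosingCircle(Q.astype(np.float32)); print('hole',cx,cy,r, Q.mean(0).round(4))
    return p
E
python3 - <<'E'
from h import *
s=load('w1.png'); p=hexfit(s,.024,None,(220,110,322,206))
for n,q in [('top',(300,85)),('ll',(105,345)),('lr',(425,385))]:
    w=onplane(s,[[215+q[0]/5,105+q[1]/5]],.024)[0,:2]-p[:2]; print(n,np.degrees(np.arctan2(w[1],w[0])).round(1),np.linalg.norm(w).round(4))
C=cloud(s); 
print(C[130,255],C[170,300],C[158,270],C[245,335])
E
```

```text
hex centre [ 0.4381 -0.2523] flat dir deg 13.9 apothem 0.0306 rms 0.00028
hole 0.43814322352409363 -0.2519998252391815 0.015308442525565624 [ 0.4382 -0.2522]
top 13.5 0.0304
ll 134.0 0.031
lr -105.9 0.0314
[ 0.45606976 -0.23245736  0.02455697] [ 0.43898908 -0.27860143  0.02418095] [ 0.43612727 -0.25259858  0.00107003] [ 0.38805869 -0.33308556  0.0251218 ]
```

Emit:
{"op": "play_rows", "data": {
  "series": [
    [0.02,-0.02,-0.035,0,0.085],
    [0.035,-0.045,-0.035,0,0.085],
    [0.04,-0.052,-0.027,0,0.085],
    [0.04,-0.052,-0.01,0,0.085],
    [0.032,-0.04,0,0,0.085],
    [0.01,-0.018,0,0,0.085],
    [0,0,0,0,0.085],
    [0,0,0,0,0.085]
  ]
}}

```text
time_s: 2.2
tool_pos: [0.4887, -0.0082, 0.2543]
ee_rot: [0.983, 0.182, 0.0, 0.0]
ft_force: [0.1, -0.4, -0.5]
width: 0.0848
```

Run:
```python
from h import *
wrist('w2.png'); delta([0.493,0.007,0.26])
```

```text
t 2.25 pos [ 0.4887 -0.0083  0.2543] w 0.0849 q6 2.608 xdir deg 20.93
shift tool [ 0.0095 -0.0127 -0.0057]
```

View pics/w2.png

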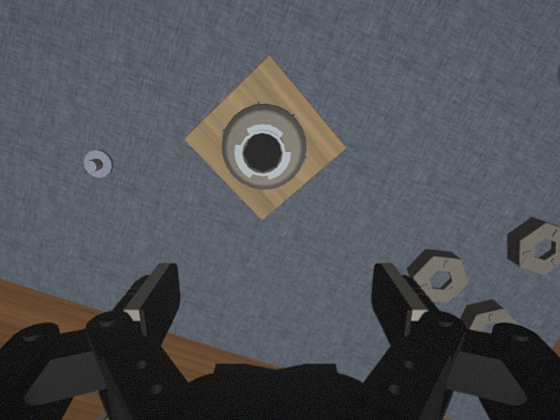

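The barrel mouth is at (263,152) with the three white ramps around it. The disk is at (97,164).

Run:
```python
from h import *
s=load('w2.png'); f=s['frame']
cv2.imwrite('pics/z2.png',cv2.resize(f[110:195,220:310],None,fx=6,fy=6,interpolation=cv2.INTER_CUBIC))
cv2.imwrite('pics/z2d.png',cv2.resize(f[140:190,70:125],None,fx=8,fy=8,interpolation=cv2.INTER_CUBIC))
```

```text
(no output)
```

View pics/z2.png

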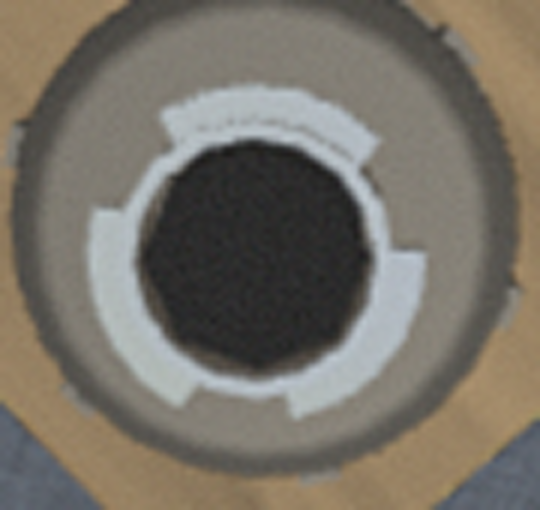

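View pics/z2d.png

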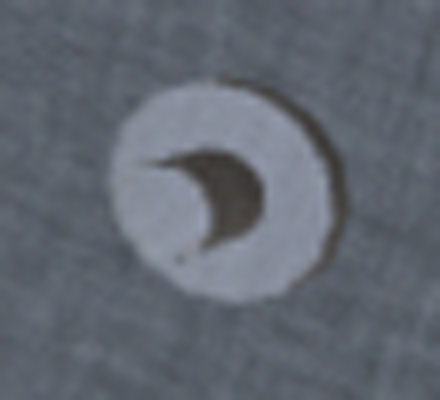

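Run:
```python
from h import *
s=load('w2.png'); f=s['frame']
sub=np.zeros(f.shape[:2],np.uint8); g=cv2.cvtColor(f,cv2.COLOR_BGR2GRAY)
sub[120:185,225:300]=(g[120:185,225:300]<75)
n,l,st,c=cv2.connectedComponentsWithStats(sub); k=l[152,263]; 
cs,_=cv2.findContours((l==k).astype(np.uint8),cv2.RETR_EXTERNAL,cv2.CHAIN_APPROX_NONE)
P=onplane(s,max(cs,key=len).reshape(-1,2),.11)[:,:2]
e=cv2.fitEllipse((P*1e4).astype(np.float32)); print('mouth dark',e)
# white mask
w=((g>150)|((f.min(2)>135)&(f[...,0]>=f[...,2]))).astype(np.uint8); m=np.zeros_like(w); m[115:185,228:298]=w[115:185,228:298]
yy,xx=np.nonzero(m); Q=onplane(s,np.c_[xx,yy],.1085)[:,:2]
# centre: hull of ramps
H=cv2.convexHull((Q*1e4).astype(np.float32)); print('white hull',cv2.minEnclosingCircle(H))
for cen in [np.array(e[0])/1e4, np.array(cv2.minEnclosingCircle(H)[0])/1e4]:
    d=Q-cen; r=np.hypot(*d.T); a=np.degrees(np.arctan2(d[:,1],d[:,0]))%360
    sel=(r>.0213)&(r<.0245); hh=np.histogram(a[sel],72,(0,360))[0]; print(hh)
pts=np.array([(162,115),(380,140),(425,255),(297,415),(185,405),(90,210)])/6+[220,110]
W=onplane(s,pts-.4,.1075)[:,:2]; d=W-np.array(e[0])/1e4; print(np.degrees(np.arctan2(d[:,1],d[:,0])).round(1),np.hypot(*d.T).round(4))
# depth check
C=cloud(s); print(C[163,244],C[135,263],C[170,280],C[175,225])
# disk
# disk top outline z=.0075
hs=((f.min(2)>128)).astype(np.uint8); m=np.zeros_like(hs); m[140:190,75:122]=hs[140:190,75:122]
cs,_=cv2.findContours(m,cv2.RETR_EXTERNAL,cv2.CHAIN_APPROX_NONE); c=max(cs,key=cv2.contourArea)
P=onplane(s,c.reshape(-1,2),.0075)[:,:2]; print('disk',cv2.minEnclosingCircle(P.astype(np.float32)),P.mean(0))
kn=np.array([[70+157/8,140+210/8]]); print('knob',onplane(s,kn,.024))
```

```text
mouth dark ((5186.3134765625, 149.9608612060547), (315.10321044921875, 319.02459716796875), 74.99932098388672)
white hull ((5181.88037109375, 149.80734252929688), 247.15782165527344)
[ 8  7  8  8  9 11  6 10  8  8  8  1  0  0  0  0  0  0  2 10  7  6  9  8
  8  9  8  8  8  8  9  7  8  8  7  0  0  0  0  0  0  0  4  8  8  7  8  8
  8  8  8  9  8  8  8  8  8 11  4  0  0  0  0  0  0  0  5  8  8  9  8  8]
[ 9 10  8  8 12  8  9  9  8  9  9  0  0  0  0  0  0  0  4  8  8  8  6  7
 10  7  9  8  8  9  7  8  9  8  5  0  0  0  0  0  0  0  2  8  7  8  6  8
  7  9  7  8  9  8  7  9  7  8  8  0  0  0  0  0  0  0  2 10  8  9  9  8]
[  54.5  -26.5  -68.9 -145.2  174.9   95.7] [0.0239 0.0243 0.0246 0.0244 0.0246 0.0249]
[0.50438323 0.02669356 0.10988577] [0.53260141 0.01954403 0.10708696] [ 0.50927939 -0.00524279  0.10619054] [0.46773234 0.04521826 0.02264709]
disk ((0.4229010045528412, 0.19245590269565582), 0.016005627810955048) [0.42304167 0.19295758]
knob [[0.42248004 0.19276007 0.024     ]]
```

Emit:
{"op": "play_rows", "data": {
  "series": [
    [0.002,-0.03,0.015,0,0.05],
    [0.002,-0.05,0.035,0,0.05],
    [0.002,-0.05,0.045,0,0.05],
    [0.002,-0.045,0.045,0,0.05],
    [0.002,-0.036,0.034,0,0.05],
    [0,0,0,0,0.05],
    [0,0,0,0,0.05]
  ]
}}

```text
time_s: 3.12
tool_pos: [0.4246, 0.1886, 0.0847]
ee_rot: [0.983, 0.182, 0.0, 0.0]
ft_force: [0.1, 0.5, 0.5]
width: 0.0499
```

Run:
```python
from h import *
s=wrist('w3.png'); delta([0.4228,0.1927,0.011]); print(ctrl.observe()['ft_force'])
```

```text
t 3.17 pos [0.4252 0.1886 0.0851] w 0.0498 q6 3.035 xdir deg 20.95
shift tool [-0.0009 -0.0047  0.0741]
[-0.09215869 -0.83486811  0.02887592]
```

View pics/w3.png

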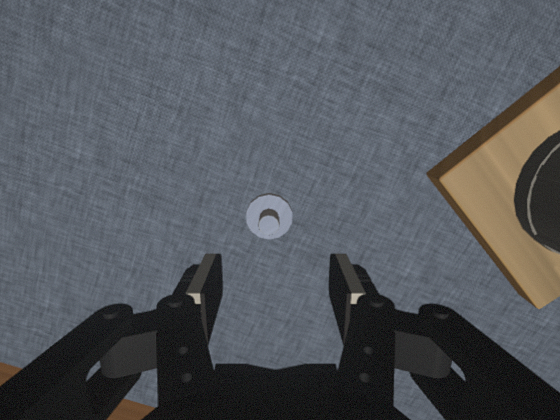

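The disk is centred at about (269,216) with its knob top at (268,225), between the fingers.

Run:
```python
from h import *
s=load('w3.png'); f=s['frame']
m=np.zeros(f.shape[:2],np.uint8); m[185:245,235:305]=(f.min(2)[185:245,235:305]>133)
m=cv2.morphologyEx(m,cv2.MORPH_CLOSE,np.ones((3,3)))
cs,_=cv2.findContours(m,cv2.RETR_EXTERNAL,cv2.CHAIN_APPROX_NONE); c=max(cs,key=cv2.contourArea)
P=onplane(s,c.reshape(-1,2),.0075)[:,:2]; (x,y),r=cv2.minEnclosingCircle(P.astype(np.float32)); print('disk',x,y,r)
print('knob',onplane(s,[[268.5,225]],.024)); C=cloud(s); print(C[225,268],C[205,260])
delta([x,y,.0105])
```

```text
disk 0.4226585030555725 0.19245979189872742 0.01629253476858139
knob [[0.42272689 0.19239945 0.024     ]]
[0.4226306  0.19271199 0.02406141] [0.42900178 0.20136646 0.00821026]
t 3.17 pos [0.4252 0.1886 0.0851] w 0.0498 q6 3.035 xdir deg 20.95
shift tool [-0.0011 -0.0045  0.0746]
```

Emit:
{"op": "play_rows", "data": {
  "series": [
    [-0.001,-0.0045,0.025,0,0.05],
    [0,0,0.025,0,0.05],
    [0,0,0.017,0,0.05],
    [0,0,0.0076,0,0.05],
    [0,0,0,0,0.05],
    [0,0,0,0,0.03]
  ]
}}

```text
time_s: 3.92
tool_pos: [0.4221, 0.1934, 0.0105]
ee_rot: [0.983, 0.183, 0.001, -0.0]
ft_force: [1.3, 0.3, -0.3]
width: 0.0327
```

Emit:
{"op": "play_rows", "data": {
  "series": [
    [0,0,0,0,0.006],
    [0,0,0,0,0.006],
    [0,0,0,0,0.006],
    [0,0,0,0,0.006]
  ]
}}

```text
time_s: 4.42
tool_pos: [0.4218, 0.1936, 0.0105]
ee_rot: [0.983, 0.183, 0.001, 0.0]
ft_force: [-1.2, -1.1, 5.4]
width: 0.011
```

Run:
```python
from h import *
delta([0.5184,0.0150,0.2]); st=ctrl.observe(); print(st['ft_force'],st['q'])
```

```text
t 4.42 pos [0.4218 0.1936 0.0105] w 0.011 q6 3.045 xdir deg 21.09
shift tool [ 0.0262  0.2015 -0.1894]
[-1.21645121 -1.05791093  5.35081849] [ 2.71338747e-01  4.57246495e-01 -6.79693218e-01  4.32287938e-01
 -4.28990447e-04  3.04491504e+00]
```

Emit:
{"op": "play_rows", "data": {
  "series": [
    [0,0,0,0,0.006],
    [0,0,0,0,0.006]
  ]
}}

```text
time_s: 4.68
tool_pos: [0.4218, 0.1936, 0.0105]
ee_rot: [0.983, 0.183, 0.001, 0.0]
ft_force: [-0.5, -0.4, 5.4]
width: 0.0109
```

Run:
```python
from h import *
s=wrist('w4.png'); st=ctrl.observe(); print(st['ft_force'],st['width'],st['tool_pos'])
cv2.imwrite('pics/w4z.png',cv2.resize(s['frame'][180:330,180:380],None,fx=4,fy=4))
```

```text
[ 0.21394132 -0.43085965  5.31301644] 0.011162786975330151 [0.42175026 0.19358635 0.01049404]
```

View pics/w4z.png

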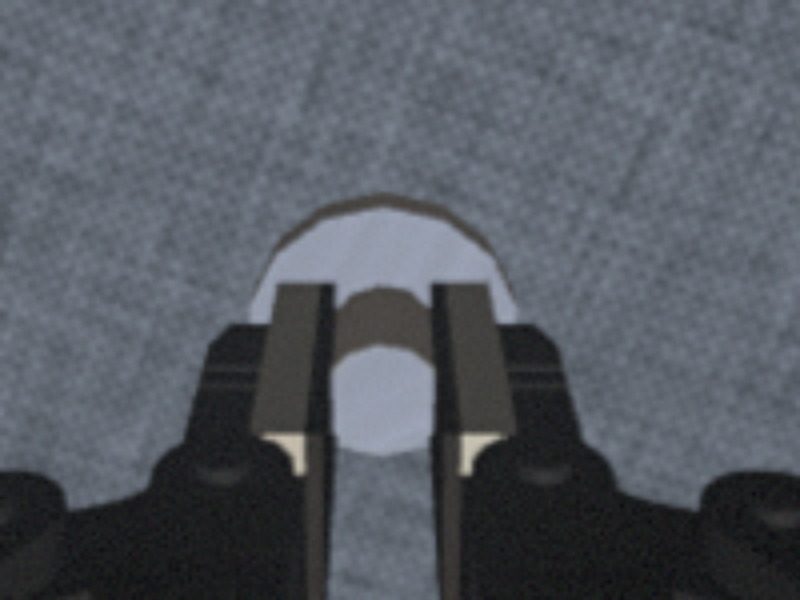

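Emit:
{"op": "play_rows", "data": {
  "series": [
    [0,0,-0.015,0,0.006],
    [0,0,-0.035,0,0.006],
    [0,0,-0.045,0,0.006],
    [0.004,0.035,-0.035,0,0.006],
    [0.006,0.05,-0.01,0,0.006],
    [0.007,0.05,0,0,0.006],
    [0.006,0.045,0,0,0.006],
    [0.003,0.021,0,0,0.006],
    [0,0,0,0,0.006],
    [0,0,0,0,0.006]
  ]
}}

```text
time_s: 5.98
tool_pos: [0.5166, 0.0163, 0.1494]
ee_rot: [0.983, 0.183, -0.001, -0.0]
ft_force: [-0.5, 0.3, -0.2]
width: 0.0112
```

Run:
```python
from h import *
s=wrist('w5.png'); t=save('top','t5.png'); save('side','s5.png'); st=ctrl.observe(); print(st['ft_force'],st['width'])
delta([0.5184,0.0150,0.1355])
cv2.imwrite('pics/w5z.png',cv2.resize(s['frame'][130:330,140:420],None,fx=2.8,fy=2.8))
cv2.imwrite('pics/t5z.png',cv2.resize(t['frame'][190:290,200:320],None,fx=6,fy=6,interpolation=cv2.INTER_CUBIC))
```

```text
[ 0.49134946 -0.70307202 -1.72362911] 0.011507463871101974
t 6.12 pos [0.5169 0.0165 0.1496] w 0.0115 q6 2.661 xdir deg 21.18
shift tool [0.0009 0.0019 0.0141]
```

View pics/w5z.png

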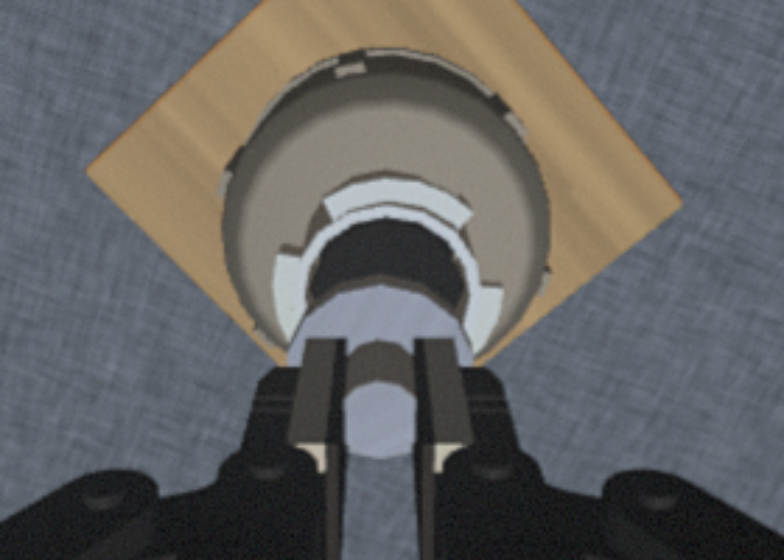

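View pics/s5.png

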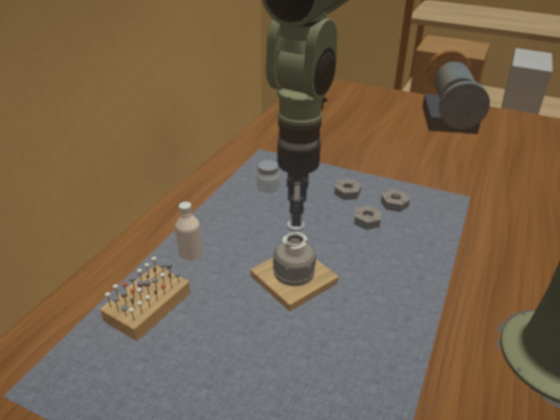

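Run:
```python
from h import *
from scipy.optimize import least_squares
s=load('w5.png'); sc=2.8
def fit(pts,z,r):
    P=onplane(s,np.array(pts)/sc+[140-.3,130-.3],z)[:,:2]
    f=lambda p:np.hypot(*(P-p[:2]).T)-r
    a=least_squares(f,P.mean(0)-[.01,0]); g=lambda p:np.hypot(*(P-p[:2]).T)-p[2]
    b=least_squares(g,[*a.x,r]); return a.x.round(4),np.abs(f(a.x)).max().round(4),b.x.round(4)
D=[(300,325),(325,303),(350,290),(380,284),(410,288),(440,305),(460,325),(472,352)]
M=[(312,270),(325,243),(345,225),(375,218),(410,222),(440,240),(460,265),(467,290)]
N=[(323,225),(345,212),(385,203),(430,213),(455,233),(475,265)]
print('disk',fit(D,.1466,.0165)); print('mouth in',fit(M,.11,.0175))
C=cloud(s)
for p in [(380,300),(300,340),(395,195),(385,210)]:
    q=(np.array(p)/sc+[140,130]).astype(int); print(p,C[q[1],q[0]].round(4))
```

```text
disk (array([0.5172, 0.0162]), np.float64(0.0003), array([0.5176, 0.0163, 0.0162]))
mouth in (array([0.5174, 0.0151]), np.float64(0.0009), array([0.5182, 0.0153, 0.0168]))
(380, 300) [0.5301 0.0215 0.147 ]
(300, 340) [0.5191 0.0315 0.1482]
(395, 195) [0.539  0.0212 0.1086]
(385, 210) [0.5354 0.0223 0.1109]
```

Emit:
{"op": "play_rows", "data": {
  "series": [
    [0.0003,0.0015,0.008,0,0.006],
    [0,0,0.012,0,0.006],
    [0,0,0.005,0,0.006],
    [0,0,0.002,0,0.006],
    [0,0,0.001,0,0.006]
  ]
}}

```text
time_s: 6.75
tool_pos: [0.5184, 0.0139, 0.1215]
ee_rot: [0.983, 0.183, -0.0, -0.0]
ft_force: [0.1, 0.2, -0.4]
width: 0.011
```

Emit:
{"op": "play_rows", "data": {
  "series": [
    [0,0,0,0,0.006]
  ]
}}

```text
time_s: 6.88
tool_pos: [0.5186, 0.0139, 0.1217]
ee_rot: [0.983, 0.183, 0.0, 0.0]
ft_force: [-0.1, -0.3, 0.4]
width: 0.0107
```

Run:
```python
from h import *
for i in range(2):
    st=ctrl.observe(); print(st['tool_pos'],st['ft_force'])
    s=wrist('w6.png')
delta([0.5178,0.0153,.1185])
cv2.imwrite('pics/w6z.png',cv2.resize(s['frame'][180:320,180:380],None,fx=4,fy=4,interpolation=cv2.INTER_CUBIC))
```

```text
[0.51860785 0.01389017 0.12173288] [-0.0916337  -0.29144423  0.40488026]
[0.5186212  0.01392808 0.12181027] [-0.06406274  0.04469813 -0.06668527]
t 6.97 pos [0.5186 0.0139 0.1218] w 0.0112 q6 2.658 xdir deg 21.07
shift tool [-0.0003 -0.0016  0.0033]
```

View pics/w6z.png

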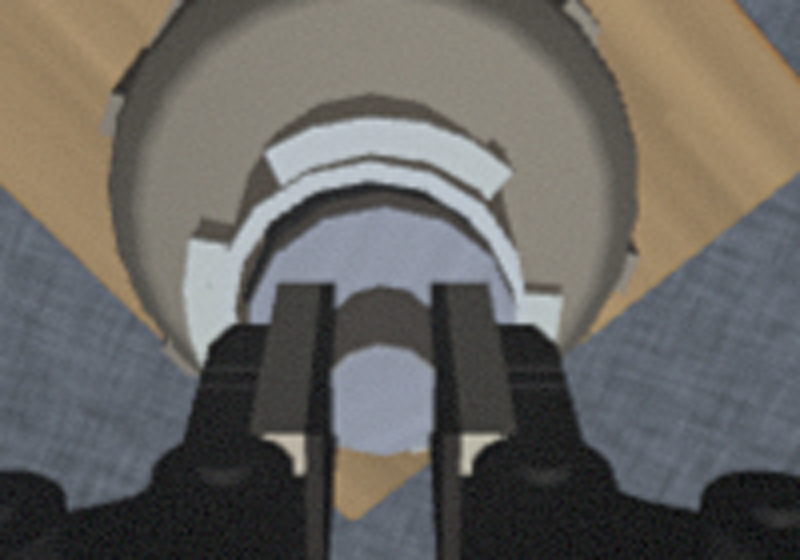

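Run:
```python
from h import *
from scipy.optimize import least_squares
s=load('w6.png'); sc=4
def fit(pts,z,r):
    P=onplane(s,np.array(pts)/sc+[180-.4,180-.4],z)[:,:2]
    f=lambda p:np.hypot(*(P-p[:2]).T)-r
    a=least_squares(f,P.mean(0)-[.01,0]); return a.x.round(4),f(a.x).round(4)
D=[(252,310),(263,280),(285,248),(320,222),(385,207),(440,217),(480,245),(505,280),(513,310)]
M=[(240,290),(247,262),(270,227),(310,198),(375,184),(440,198),(485,230),(512,268)]
N=[(230,247),(250,215),(300,178),(375,160),(445,172),(495,205),(520,250)]
o=s['tool_pos'][:2]
for n,a in(('disk',fit(D,.1188,.0165)),('mouth',fit(M,.11,.0175)),('neckout',fit(N,.11,.02))): print(n,a, (a[0]-o).round(4))
```

```text
disk (array([0.5191, 0.0138]), array([-0.0002, -0.0003, -0.0001,  0.0001,  0.0001,  0.0003, -0.    ,
       -0.0002, -0.0005])) [ 0.0005 -0.0001]
mouth (array([0.518 , 0.0143]), array([ 0.0002,  0.0003,  0.0002, -0.    , -0.0003, -0.0002,  0.0001,
        0.0007])) [-0.0006  0.0004]
neckout (array([0.5185, 0.0146]), array([ 0.0002,  0.0001, -0.0002, -0.0002,  0.0001,  0.0003, -0.0002])) [-0.0001  0.0007]
```

Emit:
{"op": "play_rows", "data": {
  "series": [
    [-0.0005,-0.001,0,0,0.006],
    [0,0,0.001,0,0.006],
    [0,0,0.001,0,0.006],
    [0,0,0.001,0,0.006]
  ]
}}

```text
time_s: 7.48
tool_pos: [0.5176, 0.0147, 0.1185]
ee_rot: [0.983, 0.183, -0.0, -0.0]
ft_force: [0.5, 0.3, 0.5]
width: 0.0112
```

Emit:
{"op": "play_rows", "data": {
  "series": [
    [0,0,0.001,0,0.006],
    [0,0,0.0007,0,0.006],
    [0,0,0,0,0.006]
  ]
}}

```text
time_s: 7.85
tool_pos: [0.5175, 0.0147, 0.1168]
ee_rot: [0.983, 0.183, -0.0, -0.0]
ft_force: [0.3, -0.5, 0.1]
width: 0.011
```

Emit:
{"op": "play_rows", "data": {
  "series": [
    [0,0,0.0006,0,0.006],
    [0,0,0,0,0.006]
  ]
}}

```text
time_s: 8.1
tool_pos: [0.5177, 0.0147, 0.1164]
ee_rot: [0.983, 0.183, 0.0, 0.0]
ft_force: [-0.8, 0.2, 1.2]
width: 0.011
```

Emit:
{"op": "play_rows", "data": {
  "series": [
    [0,0,0,0,0.03],
    [0,0,0,0,0.05],
    [0,0,-0.005,0,0.05],
    [0,0,-0.025,0,0.06],
    [0,0,-0.035,0,0.085],
    [-0.04,0.02,-0.01,0,0.085],
    [0,0,0,0,0.085]
  ]
}}

```text
time_s: 8.98
tool_pos: [0.4867, -0.0195, 0.1926]
ee_rot: [0.983, 0.182, 0.001, 0.0]
ft_force: [-0.3, 0.5, 0.6]
width: 0.0854
```

Run:
```python
from h import *
s=wrist('w7.png'); st=ctrl.observe(); delta([0.4381,-.2522,.1])
cv2.imwrite('pics/w7z.png',cv2.resize(s['frame'][100:300,150:400],None,fx=3,fy=3,interpolation=cv2.INTER_CUBIC))
```

```text
t 9.03 pos [ 0.4874 -0.0188  0.1921] w 0.0852 q6 2.585 xdir deg 20.98
shift tool [-0.1297  0.2002  0.092 ]
```

View pics/w7z.png

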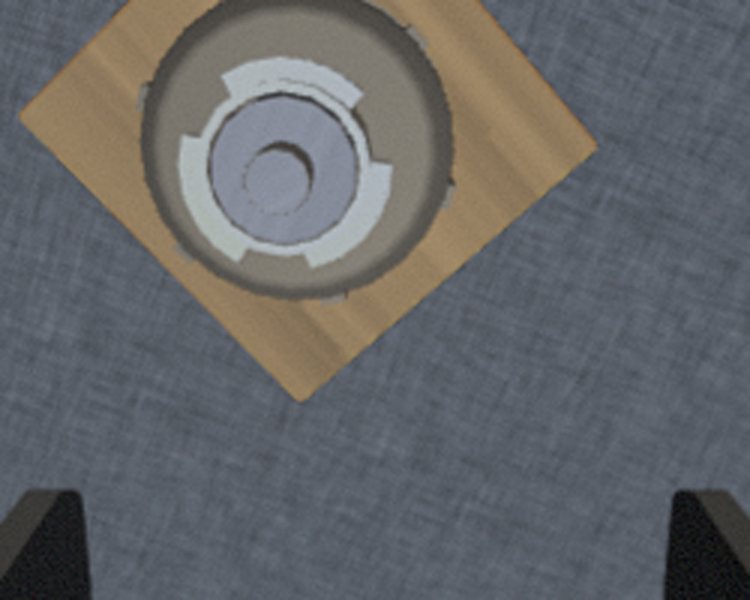

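The disk sits flat and level in the mouth with its knob up, at zoomed pixel (285,168). I'll refine the neck phase from this view.

Run:
```python
from h import *
from scipy.optimize import least_squares
s=load('w7.png'); f=s['frame']; g=cv2.cvtColor(f,cv2.COLOR_BGR2GRAY)
m=np.zeros_like(g); roi=(slice(115,195),slice(205,285)); print(g[150,212],g[123,240],g[150,245],g[175,240])
m[roi]=(g[roi]>150); yy,xx=np.nonzero(m)
P=onplane(s,np.c_[xx,yy],.1075)[:,:2]
H=cv2.convexHull((P*1e4).astype(np.float32)); (cx,cy),r=cv2.minEnclosingCircle(H); c=np.array([cx,cy])/1e4; print('hull',c,r)
for cen in (c,np.array([.5183,.0147])):
  d=P-cen; rr=np.hypot(*d.T); a=np.degrees(np.arctan2(d[:,1],d[:,0])); k=(rr>.0215)&(rr<.0243)
  h=np.histogram(a[k]%120,60,(0,120))[0]; print(h)
  # phase: first harmonic of mod 120 
  ph=np.angle(np.exp(1j*np.radians(a[k]*3)).mean()); print('ramp centre mod120',np.degrees(ph)/3%120, 'gap', (np.degrees(ph)/3+60)%120)
pts=np.array([(222,75),(362,92),(392,165),(310,267),(243,262),(182,137)])/3+[150-.3,100-.3]
W=onplane(s,pts,.107)[:,:2]; d=W-np.array([.5183,.0147]); print(np.degrees(np.arctan2(d[:,1],d[:,0])).round(1),np.hypot(*d.T).round(4))
```

```text
177 177 97 139
hull [0.51796699 0.01504987] 248.19564819335938
[12 15 14 14 15 15 15 13 13 17 11 14 12 16 15 13 14 12 15 14 12 17 13 13
 14 13 13  3  0  0  0  0  0  0  0  0  0  0  0  0  0  0  0  0  0  0  6 14
 14 14 13 13 16 13 16 12 13 13 15 15]
ramp centre mod120 13.569394903522772 gap 73.56939490352278
[13 15 13 14 14 13 13 16 15 12 14 13 16 13 15 13 14 14 13 16 14 13 14 12
 14 18  8  5  0  0  0  0  0  0  0  0  0  0  0  0  0  0  0  0  0  0  5 15
 13 14 14 14 11 14 17 15 12 13 12 15]
ramp centre mod120 13.961901362626891 gap 73.96190136262689
[  54.6  -25.2  -67.8 -146.8  175.3   94.5] [0.0249 0.0245 0.0245 0.0241 0.0248 0.0245]
```

Emit:
{"op": "play_rows", "data": {
  "series": [
    [-0.018,0.025,0,0,0.085],
    [-0.03,0.045,0.01,0,0.085],
    [-0.03,0.047,0.024,0,0.085],
    [-0.03,0.047,0.03,0,0.085],
    [-0.0217,0.0362,0.028,0,0.085],
    [0,0,0,-8,0.085],
    [0,0,0,-8,0.085],
    [0,0,0,-7,0.085],
    [0,0,0,0,0.085]
  ]
}}

```text
time_s: 10.15
tool_pos: [0.439, -0.2508, 0.0992]
ee_rot: [0.927, 0.375, 0.0, -0.0]
ft_force: [0.1, 0.5, 0.3]
width: 0.0849
```

Run:
```python
from h import *
s=wrist('w8.png'); delta([0.4381,-.2522,.0])
```

```text
t 10.2 pos [ 0.439  -0.2508  0.0993] w 0.0852 q6 1.709 xdir deg 43.98
shift tool [-0.0016  0.0004  0.0993]
```

View pics/w8.png

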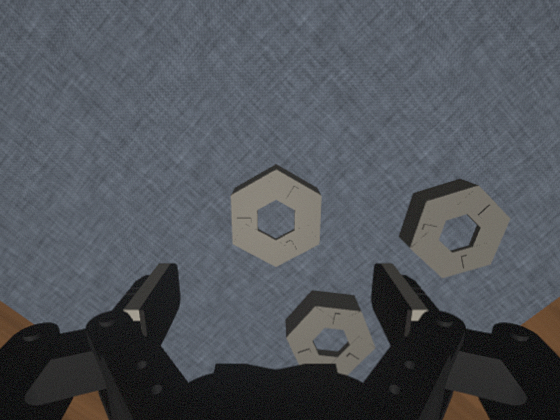

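Run:
```python
from h import *
s=load('w8.png'); p=hexfit(s,.024,None,(222,155,330,275))
delta([p[0],p[1],0.0])
```

```text
hex centre [ 0.4385 -0.2517] flat dir deg 14.12 apothem 0.0312 rms 0.00064
hole 0.4382263720035553 -0.2520875334739685 0.015103090554475784 [ 0.4382 -0.252 ]
t 10.2 pos [ 0.439  -0.2508  0.0993] w 0.0852 q6 1.709 xdir deg 43.98
shift tool [-0.0009  0.0004  0.0993]
```

Emit:
{"op": "play_rows", "data": {
  "series": [
    [-0.001,0.0004,0.025,0,0.085],
    [0,0,0.035,0,0.085],
    [0,0,0.025,0,0.085],
    [0,0,0.0125,0,0.085],
    [0,0,0,0,0.085],
    [0,0,0,0,0.075]
  ]
}}

```text
time_s: 10.95
tool_pos: [0.4389, -0.2525, 0.003]
ee_rot: [0.927, 0.375, 0.0, 0.001]
ft_force: [0.7, -0.2, -0.1]
width: 0.0751
```

Emit:
{"op": "play_rows", "data": {
  "series": [
    [0,0,0,0,0.068],
    [0,0,0,0,0.05],
    [0,0,0,0,0.05],
    [0,0,0,0,0.05]
  ]
}}

```text
time_s: 11.45
tool_pos: [0.4388, -0.2525, 0.0035]
ee_rot: [0.927, 0.375, 0.0, 0.001]
ft_force: [0.2, 1.2, 6.7]
width: 0.0605
```

Run:
```python
from h import *
s=wrist('w9.png'); st=ctrl.observe(); print(st['ft_force'],st['width'],st['tool_pos'])
```

```text
[-0.94858142  0.76687364  6.79220406] 0.06057081616923883 [ 0.43878766 -0.25253934  0.00348353]
```

View pics/w9.png

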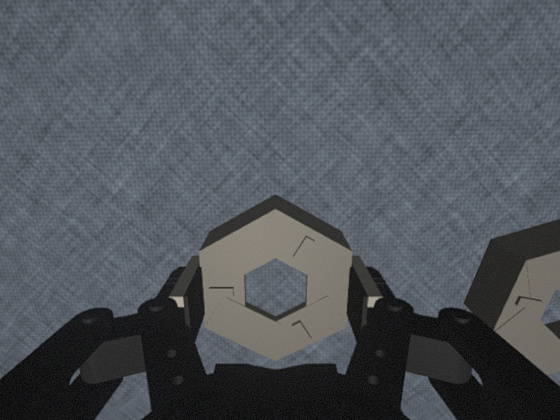

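Emit:
{"op": "play_rows", "data": {
  "series": [
    [0,0,-0.01,0,0.05],
    [0,0,-0.03,0,0.05],
    [0,0,-0.05,0,0.05],
    [0,0,-0.045,0,0.05],
    [0.025,-0.014,-0.02,0,0.05],
    [0.045,-0.025,0,0,0.05],
    [0.047,-0.027,0,0,0.05],
    [0.047,-0.027,0,0,0.05],
    [0.043,-0.025,0,0,0.05],
    [0.025,-0.014,0,0,0.05],
    [0.0108,-0.0053,0,0,0.05],
    [0,0,0,-10,0.05],
    [0,0,0,-10,0.05],
    [0,0,0,-10,0.05],
    [0,0,0,-10,0.05],
    [0,0,0,-10,0.05],
    [0,0,0,-9.7,0.05],
    [0,0,0,0,0.05],
    [0,0,0,0,0.05]
  ]
}}

```text
time_s: 13.88
tool_pos: [0.517, 0.0149, 0.1573]
ee_rot: [0.618, 0.786, -0.0, 0.0]
ft_force: [-0.1, 0.4, -0.9]
width: 0.0608
```

Run:
```python
from h import *
s=wrist('w10.png'); st=ctrl.observe(); print(st['ft_force'],st['moment'],st['width'],st['q'].round(2)); delta([.5182,.0149,.1565])
```

```text
[-0.35568666 -0.12071759 -0.46202888] [-0.01598444  0.02883417 -0.02532358] 0.060589216599212736 [-0.11  0.33 -0.39  0.85 -0.    1.22]
t 13.93 pos [0.517  0.0151 0.1573] w 0.0606 q6 1.219 xdir deg 103.63
shift tool [-0.0005  0.0011  0.0008]
```

View pics/w10.png

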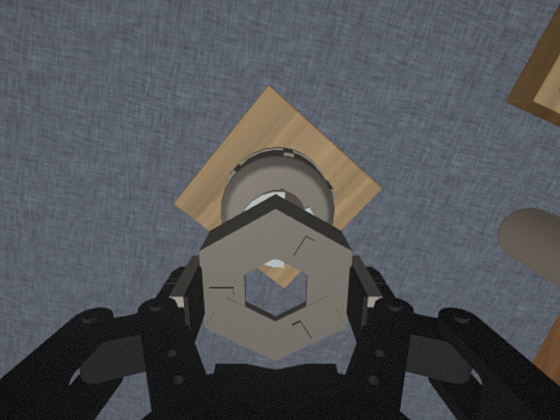

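Run:
```python
from h import *
s=load('w10.png')
px=np.array([(275.5,209.5),(352,249),(350.5,324),(276,361),(203,322),(200.5,250)])
W=onplane(s,px,.1778)[:,:2]; c=W.mean(0); d=W-c
print(c,np.hypot(*d.T).round(4),(np.degrees(np.arctan2(d[:,1],d[:,0]))%60).round(1))
hp=np.array([(276,259),(307,273),(307,305),(276,320),(245,303),(245,273)]); print('hole',onplane(s,hp,.1778)[:,:2].mean(0))
print(s['tool_pos'])
delta([*(s['tool_pos'][:2]+np.array([.5182,.0149])-c),.13])
```

```text
[0.51704024 0.01532518] [0.0348 0.0355 0.0367 0.0369 0.0357 0.0354] [44.2 44.2 45.4 43.5 40.7 43.6]
hole [0.51698878 0.01504364]
[0.51701056 0.01494404 0.15734815]
t 13.93 pos [0.517  0.0151 0.1573] w 0.0606 q6 1.219 xdir deg 103.63
shift tool [-0.0008  0.001   0.0273]
```

Emit:
{"op": "play_rows", "data": {
  "series": [
    [-0.0006,0.0011,0.008,0,0.05],
    [0,0,0.018,0,0.05],
    [0,0,0.014,0,0.05],
    [0,0,0.006,0,0.05],
    [0,0,0.002,0,0.05],
    [0,0,0.001,0,0.05],
    [0,0,0,0,0.05]
  ]
}}

```text
time_s: 14.8
tool_pos: [0.5186, 0.0151, 0.1085]
ee_rot: [0.617, 0.787, 0.0, 0.0]
ft_force: [0.6, -1.0, -0.1]
width: 0.0608
```

Run:
```python
from h import *
s=wrist('w11.png'); save('side','s11.png'); st=ctrl.observe(); print(st['ft_force'],st['moment'],st['width']); delta([.5182,.0149,.1035])
f=cv2.imread('pics/s11.png'); cv2.imwrite('pics/s11z.png',cv2.resize(f[190:300,240:350],None,fx=5,fy=5,interpolation=cv2.INTER_CUBIC))
```

```text
[-0.84574626 -0.2765777  -1.38502885] [0.00853259 0.01832275 0.00538088] 0.06059550358696629
t 14.9 pos [0.5186 0.0151 0.1086] w 0.0606 q6 1.217 xdir deg 103.77
shift tool [-0.0001 -0.0004  0.0051]
```

View pics/w11.png

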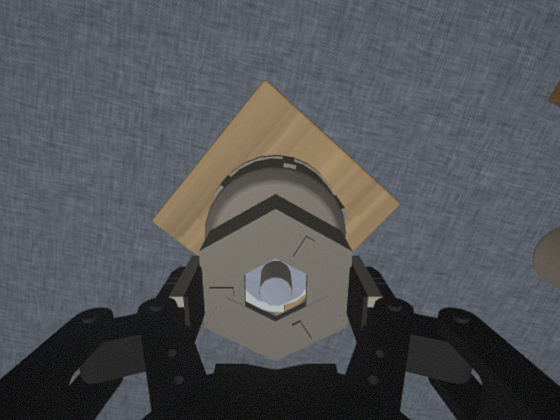

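View pics/s11z.png

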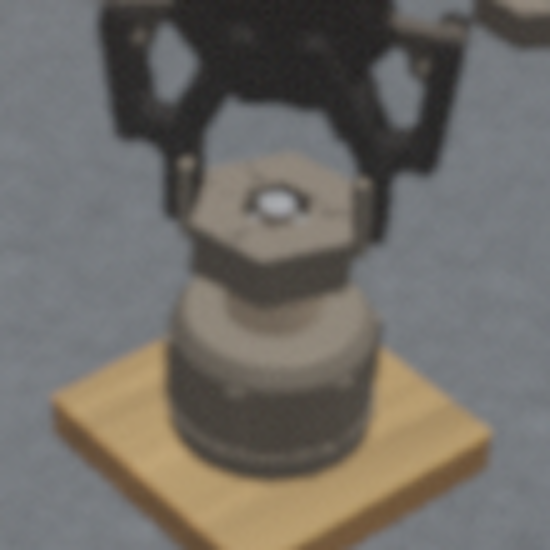

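Emit:
{"op": "play_rows", "data": {
  "series": [
    [0,0,0.0015,0,0.05],
    [0,0,0.0015,0,0.05],
    [0,0,0.0015,0,0.05],
    [0,0,0.0015,0,0.05],
    [0,0,0,0,0.05]
  ]
}}

```text
time_s: 15.52
tool_pos: [0.5181, 0.0152, 0.102]
ee_rot: [0.617, 0.787, -0.0, -0.0]
ft_force: [0.6, -0.4, -1.2]
width: 0.0605
```

Emit:
{"op": "play_rows", "data": {
  "series": [
    [0,0,0.001,0,0.05],
    [0,0,0.001,0,0.05],
    [0,0,0,0,0.05]
  ]
}}

```text
time_s: 15.9
tool_pos: [0.5182, 0.0152, 0.1001]
ee_rot: [0.617, 0.787, -0.0, -0.0]
ft_force: [0.1, -0.5, -0.0]
width: 0.0604
```

Emit:
{"op": "play_rows", "data": {
  "series": [
    [0,0,0.001,0,0.05],
    [0,0,0.001,0,0.05],
    [0,0,0,0,0.05]
  ]
}}

```text
time_s: 16.27
tool_pos: [0.5182, 0.0152, 0.0981]
ee_rot: [0.617, 0.787, -0.0, -0.0]
ft_force: [0.0, -0.8, -1.2]
width: 0.0608
```

Emit:
{"op": "play_rows", "data": {
  "series": [
    [0,0,0.0007,0,0.05],
    [0,0,0.0006,0,0.05],
    [0,0,0,0,0.05]
  ]
}}

```text
time_s: 16.65
tool_pos: [0.5183, 0.0152, 0.097]
ee_rot: [0.617, 0.787, 0.0, 0.0]
ft_force: [-0.1, -0.2, 0.4]
width: 0.0605
```

Emit:
{"op": "play_rows", "data": {
  "series": [
    [0,0,0.0007,0,0.05],
    [0,0,0,0,0.05]
  ]
}}

```text
time_s: 16.9
tool_pos: [0.5183, 0.0152, 0.0963]
ee_rot: [0.617, 0.787, 0.0, 0.0]
ft_force: [-0.9, 0.2, 1.7]
width: 0.0607
```

Emit:
{"op": "play_rows", "data": {
  "series": [
    [0,0,0,-2,0.05],
    [0,0,0,-2,0.05],
    [0,0,0,-1.5,0.05],
    [0,0,0,0,0.05]
  ]
}}

```text
time_s: 17.4
tool_pos: [0.5184, 0.0152, 0.0963]
ee_rot: [0.579, 0.815, 0.0, 0.0]
ft_force: [-0.4, 0.6, 4.5]
width: 0.0605
```

Run:
```python
from h import *
st=ctrl.observe(); print(st['ft_force'].round(2),st['moment'].round(3),st['width']); delta([.5182,.0149,.097])
```

```text
[-0.41  0.65  4.47] [ 0.16   0.104 -0.557] 0.06052807562599815
t 17.4 pos [0.5184 0.0152 0.0963] w 0.0605 q6 1.122 xdir deg 109.25
shift tool [-0.0002 -0.0003 -0.0007]
```

Emit:
{"op": "play_rows", "data": {
  "series": [
    [0,0,0,5,0.05],
    [0,0,0,5,0.05],
    [0,0,0,5,0.05],
    [0,0,0,5,0.05],
    [0,0,0.0002,3,0.05],
    [0,0,0,0,0.05]
  ]
}}

```text
time_s: 18.15
tool_pos: [0.5187, 0.0151, 0.0961]
ee_rot: [0.729, 0.684, 0.0, 0.0]
ft_force: [0.9, -0.2, 2.3]
width: 0.061
```

```bash
cat >> h.py <<'E'
def feel():
    st=ctrl.observe(); print('F',st['ft_force'].round(2),'M',st['moment'].round(3)); delta([.5182,.0149,.097])
E
python3 -c "
from h import *
feel()"
```

```text
F [ 0.87 -0.2   2.26] M [ 0.014 -0.144  0.008]
t 18.15 pos [0.5187 0.0151 0.0961] w 0.061 q6 1.521 xdir deg 86.35
shift tool [-0.0002 -0.0005 -0.0009]
```

Emit:
{"op": "play_rows", "data": {
  "series": [
    [0,0,0.0003,5,0.05],
    [0,0,0.0003,5,0.05],
    [0,0,0.0003,5,0.05],
    [0,0,0.0003,5,0.05],
    [0,0,0,0,0.05]
  ]
}}

```text
time_s: 18.77
tool_pos: [0.5189, 0.015, 0.0952]
ee_rot: [0.837, 0.547, 0.0, 0.0]
ft_force: [1.1, 0.6, 4.4]
width: 0.0606
```

```bash
python3 -c "
from h import *
feel()"
```

```text
F [1.1  0.61 4.44] M [-0.017 -0.111 -0.026]
t 18.77 pos [0.5189 0.015  0.0952] w 0.0606 q6 1.87 xdir deg 66.39
shift tool [-0.0004 -0.0006 -0.0018]
```

Emit:
{"op": "play_rows", "data": {
  "series": [
    [0,0,0.0003,5,0.05],
    [0,0,0.0003,5,0.05],
    [0,0,0.0003,5,0.05],
    [0,0,0.0003,5,0.05],
    [0,0,0,0,0.05]
  ]
}}

```text
time_s: 19.4
tool_pos: [0.5188, 0.015, 0.0942]
ee_rot: [0.919, 0.394, 0.0, 0.0]
ft_force: [-1.0, -0.1, 7.4]
width: 0.0605
```

```bash
python3 -c "
from h import *
feel()"
```

```text
F [-1.04 -0.08  7.44] M [ 0.034  0.067 -0.095]
t 19.4 pos [0.5188 0.015  0.0942] w 0.0605 q6 2.219 xdir deg 46.38
shift tool [-0.0005 -0.0004 -0.0028]
```

Emit:
{"op": "play_rows", "data": {
  "series": [
    [0,0,0.0001,4,0.05],
    [0,0,0.0001,4,0.05],
    [0,0,0,0,0.05]
  ]
}}

```text
time_s: 19.77
tool_pos: [0.5189, 0.015, 0.094]
ee_rot: [0.944, 0.329, 0.001, 0.0]
ft_force: [-1.1, 0.8, 7.6]
width: 0.0605
```

```bash
python3 -c "
from h import *
feel()"
```

```text
F [-1.08  0.8   7.65] M [ 0.013  0.079 -0.029]
t 19.77 pos [0.5189 0.015  0.094 ] w 0.0605 q6 2.358 xdir deg 38.39
shift tool [-0.0006 -0.0004 -0.003 ]
```

Emit:
{"op": "play_rows", "data": {
  "series": [
    [0,0,0.0001,3,0.05],
    [0,0,0,3,0.05],
    [0,0,0,0,0.05]
  ]
}}

```text
time_s: 20.15
tool_pos: [0.519, 0.015, 0.094]
ee_rot: [0.96, 0.279, 0.001, 0.0]
ft_force: [-0.0, 0.5, 7.6]
width: 0.0604
```

```bash
python3 -c "
from h import *
feel()"
```

```text
F [-0.01  0.5   7.6 ] M [ 0.027  0.075 -0.026]
t 20.15 pos [0.519 0.015 0.094] w 0.0604 q6 2.463 xdir deg 32.4
shift tool [-0.0007 -0.0004 -0.003 ]
```

Emit:
{"op": "play_rows", "data": {
  "series": [
    [0,0,0,2,0.05],
    [0,0,0,2,0.05],
    [0,0,0,0,0.05]
  ]
}}

```text
time_s: 20.52
tool_pos: [0.519, 0.015, 0.094]
ee_rot: [0.969, 0.245, 0.001, 0.0]
ft_force: [-0.1, -0.5, 7.9]
width: 0.0607
```

```bash
python3 -c "
from h import *
feel()"
```

```text
F [-0.1  -0.46  7.89] M [-0.049  0.042  0.025]
t 20.52 pos [0.519 0.015 0.094] w 0.0607 q6 2.532 xdir deg 28.41
shift tool [-0.0007 -0.0003 -0.003 ]
```

Emit:
{"op": "play_rows", "data": {
  "series": [
    [0,0,0,2,0.05],
    [0,0,0,1,0.05],
    [0,0,0,0,0.05]
  ]
}}

```text
time_s: 20.9
tool_pos: [0.5187, 0.015, 0.094]
ee_rot: [0.975, 0.22, 0.0, 0.0]
ft_force: [-1.3, 0.2, 7.9]
width: 0.0608
```

```bash
python3 -c "
from h import *
feel()
s=wrist('w12.png')"
```

```text
F [-1.33  0.24  7.88] M [-0.054  0.167  0.221]
t 20.9 pos [0.5187 0.015  0.094 ] w 0.0608 q6 2.584 xdir deg 25.46
shift tool [-0.0005 -0.0001 -0.003 ]
```

View pics/w12.png

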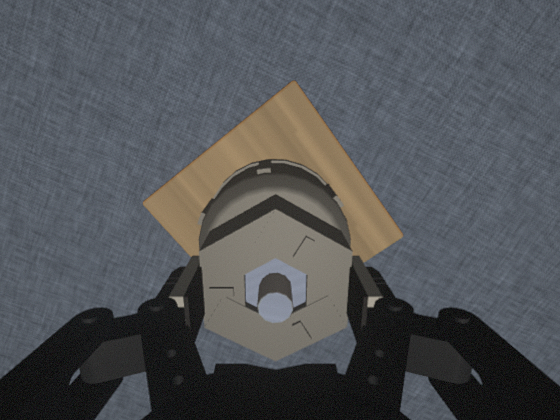

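Torque is rising at about 25.5°, where I expect the stop. I'll press on gently to confirm it.

Emit:
{"op": "play_rows", "data": {
  "series": [
    [0,0,0,1.5,0.05],
    [0,0,0,1.5,0.05],
    [0,0,0,0,0.05]
  ]
}}

```text
time_s: 21.32
tool_pos: [0.5185, 0.0151, 0.0939]
ee_rot: [0.981, 0.196, 0.0, 0.0]
ft_force: [-1.9, 0.2, 8.2]
width: 0.0605
```

```bash
python3 -c "
from h import *
feel()"
```

```text
F [-1.95  0.24  8.22] M [-0.129  0.297  1.013]
t 21.32 pos [0.5185 0.0151 0.0939] w 0.0605 q6 2.635 xdir deg 22.58
shift tool [-0.0003  0.0001 -0.0031]
```

Emit:
{"op": "play_rows", "data": {
  "series": [
    [0,0,-0.0004,1,0.05],
    [0,0,0,0.5,0.05],
    [0,0,0,0,0.05]
  ]
}}

```text
time_s: 21.7
tool_pos: [0.5185, 0.0148, 0.094]
ee_rot: [0.983, 0.183, 0.0, 0.001]
ft_force: [-0.8, -1.5, 6.2]
width: 0.0607
```

```bash
python3 -c "
from h import *
feel()"
```

```text
F [-0.81 -1.53  6.22] M [-0.33   0.102  1.214]
t 21.7 pos [0.5185 0.0148 0.094 ] w 0.0607 q6 2.661 xdir deg 21.03
shift tool [-0.0002 -0.0002 -0.003 ]
```

Emit:
{"op": "play_rows", "data": {
  "series": [
    [0,0,0,0,0.07],
    [0,0,0,0,0.085],
    [0,0,0,0,0.085],
    [0,0,0,0,0.085],
    [0,0,-0.01,0,0.085],
    [0,0,-0.03,0,0.085],
    [0,0,-0.045,0,0.085],
    [0,0,-0.035,0,0.085],
    [-0.03,0,-0.02,0,0.085],
    [-0.01,0,0,0,0.085],
    [0,0,0,0,0.085],
    [0,0,0,0,0.085]
  ]
}}

```text
time_s: 23.2
tool_pos: [0.481, 0.0011, 0.2329]
ee_rot: [0.984, 0.18, -0.0, -0.0]
ft_force: [-0.1, -0.0, 0.2]
width: 0.0851
```

Run:
```python
from h import *
s=wrist('w13.png'); save('side','s13.png'); save('top','t13.png'); feel()
f=s['frame']; cv2.imwrite('pics/w13z.png',cv2.resize(f[60:270,150:410],None,fx=3,fy=2.85,interpolation=cv2.INTER_CUBIC))
f=cv2.imread('pics/s13.png'); cv2.imwrite('pics/s13z.png',cv2.resize(f[210:310,240:350],None,fx=5,fy=5,interpolation=cv2.INTER_CUBIC))
```

```text
F [-0.89 -0.67 -0.1 ] M [ 0.013  0.009 -0.028]
t 23.35 pos [0.481  0.0011 0.2329] w 0.0848 q6 2.627 xdir deg 20.79
shift tool [0.0398 0.0004 0.1359]
```

View pics/w13.png

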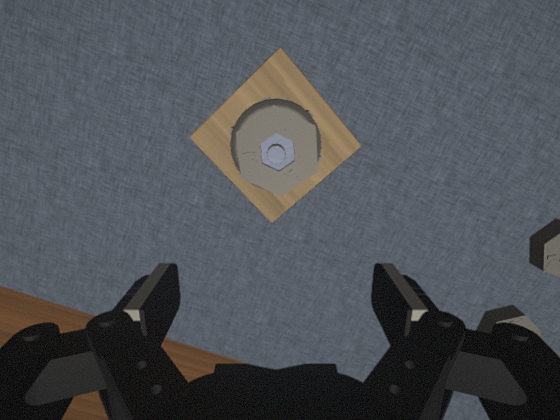

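View pics/s13z.png

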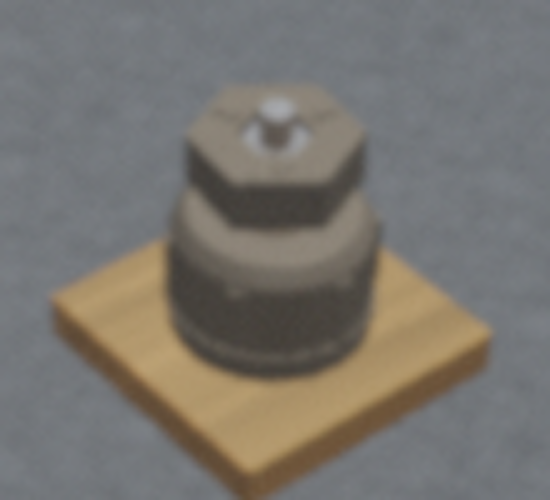

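Run:
```python
from h import *
s=load('w13.png'); f=s['frame']
cv2.imwrite('pics/w13z.png',cv2.resize(f[95:205,220:335],None,fx=5,fy=5,interpolation=cv2.INTER_CUBIC))
C=cloud(s); z=C[...,2]; r=np.hypot(C[...,0]-.5183,C[...,1]-.0149); k=(r>.018)&(r<.028)&(z>.1)
P=C[k]; A=np.c_[P[:,:2]-[.5183,.0149],np.ones(len(P))]; print('top plane',np.linalg.lstsq(A,P[:,2],rcond=None)[0].round(4),len(P)); k2=(r<.005); print('knob',np.median(z[k2]), 'disk top',np.median(z[(r>.0085)&(r<.0115)]))
```

```text
top plane [-3.8412 -1.4854  0.1717] 4093
knob 0.12779801833475038 disk top 0.1114169143639065
```

View pics/w13z.png

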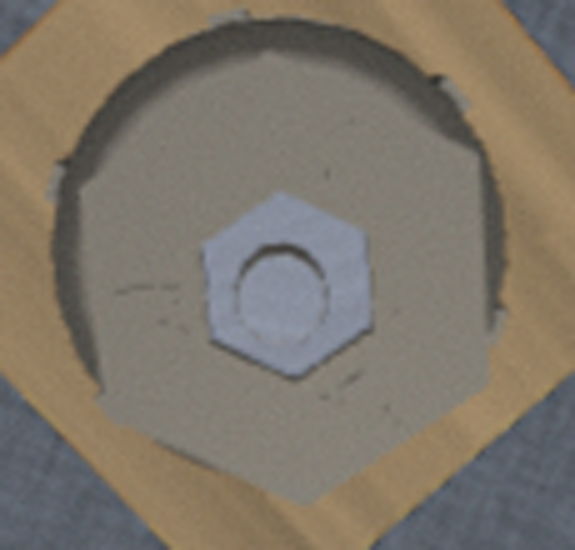

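Run:
```python
from h import *
s=load('w13.png')
px=np.array([(273,52),(478,155),(488,380),(305,505),(103,400),(82,190)])/5+[220-.4,95-.4]
W=onplane(s,px,.1148)[:,:2]; c=W.mean(0); d=W-c; print(c,np.hypot(*d.T).round(4),((np.degrees(np.arctan2(d[:,1],d[:,0]))-30)%60).round(1))
C=cloud(s); z=C[...,2]; r=np.hypot(C[...,0]-c[0],C[...,1]-c[1]); k=(r>.018)&(r<.028)&(z>.1)&(z<.13)
P=C[k]; A=np.c_[P[:,:2]-c,np.ones(len(P))]; print('top plane',np.linalg.lstsq(A,P[:,2],rcond=None)[0].round(4),np.median(P[:,2]),len(P))
for n in('w2.png',):
  q=load(n); z=cloud(q)[...,2]; print('w2 depth checks rim/ramp',z[163,244],z[135,263])
print('knob/disk depth before screwing', [cloud(load('w7.png'))[y,x].round(4) for x,y in((242,160),(260,140))])
```

```text
[0.51926157 0.01375742] [0.0351 0.0353 0.0354 0.0359 0.0349 0.0351] [54.6 55.  55.4 55.3 52.6 56.3]
top plane [-0.0047 -0.0047  0.1154] 0.11532873100900129 2358
w2 depth checks rim/ramp 0.10988576881517748 0.10708695950132846
knob/disk depth before screwing [array([0.5187, 0.0146, 0.1305]), array([0.5325, 0.0086, 0.1134])]
```

```bash
python3 -c "
from h import *
print(ctrl.hand_in())"
```

```text
the job is handed in; nothing more can be done
None
```

The barrel is closed. I set the disk knob up into the mouth and let go. Then I fetched the leftmost of the three rings, lowered it into the thread gaps and screwed it clockwise to its final stop. The job was handed in at about 23 s of the 72 s allowed, with the gripper open and clear.

- **Thread start:** The ring dropped freely past the ramps onto the disk. A small anticlockwise turn then met the stop at 0.56 N m.
- **Screwing home:** It turned about 82° clockwise with little torque. At the final stop the torque rose to 1.0 N m, then 1.2 N m. The vertical force I read stayed at or below about 8 N.
- **After release:** The ring is at the screwed-home angle and level, with its top at 115.3 mm by depth against 114.8 mm nominal. The knob is 2.7 mm lower than before screwing, which matches a fully pressed seat.
- **Where readings disagreed:** The ring-top depth reads 0.5 mm high, the same offset as the knob reading before screwing, so I put it down to the camera. The gripper read 11 mm on the 14 mm knob, and it read a few newtons of upward force as the fingers closed on the disk and on the ring. Neither caused trouble.
- **Bystanders:** I did not go near the bit block, the glue bottle or the bead jar. I did not re-measure where they stand at the end.

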